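Tip the rolling pin out of its tube and lay it in the pan

TASK

Tip the steel tube on its stand mouth-down, about as far as it goes (it has a red-headed handle), so that the little wooden rolling pin inside slides out along the tongue as far as the lip. Then grip the exposed end, draw the pin out over the lip and lay it flat in the shallow steel pan, set down rather than dropped and never on the counter. Leave the can and the two bottles where they stand.

Things in the scene. Friction and masses are not known exactly. Their poses are not given: they have to be found in the camera images.
- stand: Stand of the tube, fixed to the counter; origin on the counter, front (mouth side) to its -x. Base plate 170 x 130 x 10 mm; two steel uprights (84 mm over their outsides, 45 mm wide, 195 mm high) carry the hinge 30 mm behind the origin.
- tube (a joint): Tilt of the steel tube on its stand, rad. 0 = as found, mouth pointing 22 degrees above level; grows as the mouth swings down; 0.977 = stop, mouth pointing 34 degrees below level. Stiff hinge (0.5 N m, about 5 N at the handle head): it stays where it is left.
- tube_pivot (a point): Centre of the hinge, on the tube's axis, 175 mm above the counter. Turns with the tube: own -x = along the tube out of its mouth, y = hinge axis (level), z = square to the tube on the handle side. Steel tube, 54 mm outside, 48 mm inside, closed behind, 170 mm deep inside; it reaches 60 mm ahead of the pivot (mouth) and 115 mm behind it.
- tube_mouth (a point): Centre of the tube's mouth, 60 mm ahead of the pivot; axes as tube_pivot. The mouth is 48 mm wide inside. The pin has 16 mm of play in the tube: with its rear end still inside, it can be lifted 9 to 15 mm square to the tongue, clear of the lip, then drawn out along the tube's axis.
- lip (a point): Middle of the top edge of the small upturned lip, 92 mm ahead of the mouth, 16.5 mm below the tube's axis; axes as tube_pivot. It ends a 22 mm wide steel tongue that runs on from the inside bottom of the tube; it stands 8 mm above the tongue and stops the sliding pin.
- handle_head (a point): Centre of the handle's red head, a cylinder 26 mm thick, 28 mm wide along the hinge axis, on a bar 16 mm wide standing square on the tube 25 mm behind the mouth; 95 mm off the tube's axis; axes as tube_pivot. Grip it across its flat ends; it turns between the pads. With the tube down it leans over the pin: a gripper coming straight down hits it, so come in parallel to the handle.
- pin_center (a point): Centre of the loose wooden rolling pin: cylinder 32 mm in diameter, 150 mm long, about 100 g, dark rings near its ends; x = its length. At first wholly inside the tube, 20 mm behind the mouth. Slides when the tube is well down and rests against the lip with 90 mm exposed (centre 15 mm ahead of the mouth, axis parallel to the tube's and 8 mm below it).
- tray_in (a point): Centre of the inner floor (3 mm above the counter) of the shallow steel pan, fixed to the counter: 265 x 162 mm outside, inside 259 x 156 mm, rim 40 mm above the counter; x = its long side, z up.
- can: Food can with green label, 84 mm diameter, 110 mm high; origin at the centre of its underside. Bystander.
- squeeze: Yellow bottle with red cap, 56 mm diameter, 140 mm high; origin at the centre of its underside. Bystander.
- oil: Amber glass bottle with white cap, 64 mm diameter, 190 mm high; origin at the centre of its underside. Bystander.

How it is judged:
On the way, in this order (a step that is already met when the one before it is completed fails the run):
1. the tube is swung down and the pin has slid out, at least 60 mm of it exposed, still lying on the tongue (value of joint tube above 0.85 rad and x of pin_center in the frame of tube_mouth between -0.03 and 0.015 m and distance between pin_center and tube_mouth below 0.04 m), for 0.2 s.
2. the pin is brought down into the pan while the fingers hold it (contact force between the fingers and pin above 0.5 N and z of pin_center in the frame of tray_in below 0.06 m and x of pin_center in the frame of tray_in between -0.13 and 0.13 m and y of pin_center in the frame of tray_in between -0.078 and 0.078 m), for 0.1 s.
At the end, for the whole second after the job is handed in: The pin lies flat (within 6 degrees, centre at most 22 mm above the pan's floor) inside the pan, released and at rest (under 40 mm/s); the can and the bottles stand within 40 mm of where they were (x of pin_center in the frame of tray_in between -0.13 and 0.13 m and y of pin_center in the frame of tray_in between -0.078 and 0.078 m and z of pin_center in the frame of tray_in below 0.022 m and angle between pin_center's own x axis and vertical between 1.47 and 1.67 rad and linear speed of pin below 0.04 m/s and distance of each of can, squeeze, oil from where it was at the start of the episode below 0.04 m); the robot touches nothing.
It fails at once if the pin lands on the counter outside the pan (height (world z) of pin_center below 0.025 m and (x of pin_center in the frame of tray_in above 0.135 m or x of pin_center in the frame of tray_in below -0.135 m or y of pin_center in the frame of tray_in above 0.083 m or y of pin_center in the frame of tray_in below -0.083 m)).
It fails at once if the can or a bottle is moved more than 40 mm or knocked over (distance of any of can, squeeze, oil from where it was at the start of the episode above 0.04 m or angle between any of can, squeeze, oil's own z axis and vertical above 0.4 rad).
It also fails if it takes over 61 s, if anything falls off the work surface, if the arm or the gripper's body presses on something with over 40 N, if the wrist force passes 120 N, or if a joint passes its speed limit or range.

ROBOT

A 6-joint arm with a two-finger parallel gripper is mounted at the origin on the work surface. World frame = base frame: x ahead of the robot, y to its left, z up, the work surface at z = 0. Lengths are in m, angles in rad, forces in N, time in s.
With the tool pointing down it reaches from about 0.25 to 0.725 m from the base axis. Payload 4 kg.
Tool frame: the origin (TCP) lies at the centre of the arm's flange, where the gripper is bolted on; the fingertips stand 173 mm ahead of it and the grasp point (between the pads) lies 155 mm ahead of it; z points along the fingers, y is the line along which they close (so a half turn about z gives the same grasp; the last joint's range is limited). The gripper opens to 85 mm and grips with 20 to 120 N. Pads are 22 mm wide; open, the fingers measure 114 mm over their backs; the gripper's body (76 mm by 85 mm) begins 54 mm behind the grasp point. The pads swing forward as they close: fully open they stand 13 mm farther back than shut.
Start: joints at [-1.13, 0.241, 0.005, 1.335, 0, 1.571], TCP at [0.213, -0.452, 0.405] pointing down, gripper open.
Joint ranges: [-2.72, 2.72], [-1.05, 1.87], [-1.09, 1.28], [-1.99, 2.15], [-1.42, 1.44], [-3.14, 3.14]. Speed limits (rad/s): [2.79, 2.79, 3.14, 3.14, 3.14, 3.14].

INTERFACE

Orientations are given as a rotation vector (axis times angle).
In Python, from bench import arm, snapshot gives the robot as it stands.
- The arm moves only by the shell command python3 -m handwheel 'ROWS' [OPENING]. ROWS is JSON, a list of rows, each a list of 2 entries, a list of its own where there are three numbers: the shift along the tool's x, y, z in cm, then the turn about the tool's z in degrees. In form: [[[dx, dy, dz], twist], ...]. A call has 1 to 20 rows; each row is the pose to reach, as a shift and turn from the pose commanded when the call began, along the tool's axes at that moment; what a row does not reach only later rows make up. A row lasts 1/8 s, in which the tool goes at most 62.5 mm and 10.7 degrees, less where a joint would pass 70% of its speed; a pose out of reach is approached as far as the arm can. A call with a gripper value outside its range is refused whole. OPENING is the opening, from 0 (shut) to 1 (fully open), set as the call begins (- or left out, the last holds). The fingers move at their own pace and stop on an object; the grip force is fixed at half the most. Time passes only in rows, so rows that repeat a pose let the fingers close. It gives the time, the measured TCP pose, the force, the opening and the grip force at its end, in the units of the state.
- arm.get_state(): the state, without advancing time (a new reading comes with each control period).
- snapshot(name): name is "scene" or "top"; returns a dict with "color" (420x560x3 uint8, blue, green, red), "fx", "fy", "cx", "cy" (pixels), "k1" (the pictures are not rectified: a ray, as slopes to the right and down, at radius r is drawn at 1 + k1 r^2 times it, then the intrinsics apply), "R" (3x3) and "t" (3): a world point X has camera coordinates R X + t. Camera axes: x right, y down, z forward; pixel columns grow to the right and rows downward; lengths in m; the calibration is good to about 2 mm. A picture is of the moment at which its call begins. There is no depth.
- arm.close_job(): hands the job in; it is judged then, once.
The state is a dict: "time_s": time; "joint_positions": joint angles; "joint_velocities": joint speeds; "tau": joint torques, N m; "tool_pos": TCP position; "orientation": TCP orientation; "ft_force": force on the tool from outside, world axes, zero at the start; "moment": the same for the moment, N m; "opening": opening from 0.0 (shut) to 1.0 (fully open); "grip_force": force on a finger pad.
Only numpy, scipy, OpenCV 4.12 (cv2) and the standard library are available. Lean on these libraries where they do the work, as an engineer would, in place of code of your own. Each camera call takes 0.05 s, during which the arm holds its last target. There are 200 camera calls.

## Working session

There is one attempt and no reset: what is moved stays moved. The work goes in short steps, Python scripts to look and compute and a shell command to move; the robot and the scene stay as the last step left them, time stands still between calls to the robot, and variables do not carry over. Pictures are saved under pics/ and viewed, at most 10 in all, crops included, and the job is handed in when it is done.

```bash
ls; mkdir -p pics; python3 - <<'E'
from bench import arm, snapshot
import cv2,pickle
for n in("scene","top"):
    s=snapshot(n); cv2.imwrite(f"pics/{n}0.png",s["color"]); pickle.dump(s,open(f"{n}0.pkl","wb"))
    print(n,s["fx"],s["fy"],s["cx"],s["cy"],s["k1"],(-s["R"].T@s["t"]).round(3),s["R"].round(3).tolist())
print(arm.get_state())
E
```

```text
pics
scene 431.64097653530587 431.64097653530587 290.010515763981 209.92008979255007 -0.13059859634923224 [ 1.17  -0.5    1.247] [[0.758, 0.653, -0.005], [0.519, -0.607, -0.602], [-0.396, 0.453, -0.799]]
top 395.94427746785556 395.94427746785556 282.26672088798256 210.73253297028893 -0.04499430049798481 [0.48  0.1   1.343] [[-0.022, -1.0, 0.003], [-0.988, 0.021, -0.156], [0.156, -0.006, -0.988]]
{'time_s': 0.1, 'joint_positions': array([-1.12999982e+00,  2.41374151e-01,  3.83435144e-03,  1.33524646e+00,
        1.55423365e-05,  1.57079764e+00]), 'joint_velocities': array([-0.00015952, -0.00037578,  0.0011173 ,  0.00137002, -0.00171098,
       -0.00138684]), 'tau': array([-9.34191485e-04, -3.73138046e+01,  2.53009915e+01,  1.08195099e-02,
       -1.25458209e-04,  2.85338132e-06]), 'tool_pos': array([ 0.21322433, -0.45197736,  0.40387405]), 'orientation': array([-3.06370122e+00, -6.86382216e-01,  6.59123692e-04]), 'ft_force': array([-0.81963059,  0.10796789, -0.04938298]), 'moment': array([0.0029284 , 0.00292655, 0.00442564]), 'grip_force': 0.0, 'opening': 0.9985803833051367}
```

View pics/scene0.png

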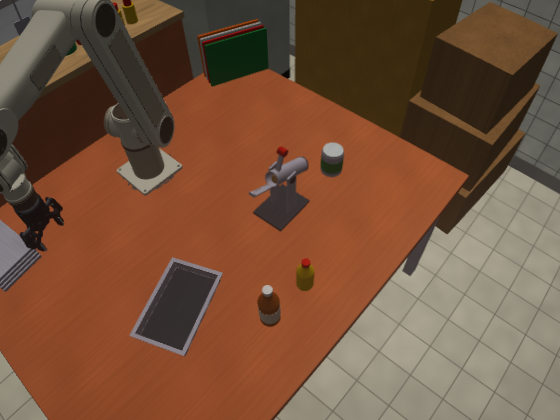

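View pics/top0.png

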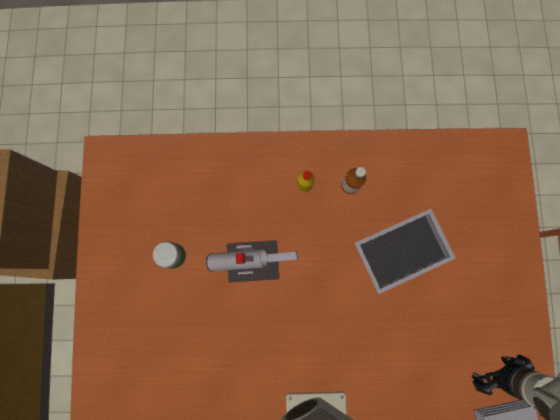

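The scene view shows the stand at about (282,205), with its red head at (282,152), and the pan at (178,305). The top view shows the tube with its head at (240,258), its tongue pointing right to (297,257), and the pan at (405,251). I'll zoom in next.

```bash
python3 - <<'E'
import cv2,numpy as np
a=cv2.imread("pics/top0.png")[205:300,195:460]; b=cv2.imread("pics/scene0.png")[140:235,240:350]; c=cv2.imread("pics/scene0.png")[255:355,125:228]
A=cv2.resize(a,None,fx=3,fy=3,interpolation=cv2.INTER_CUBIC)
B=cv2.resize(b,None,fx=3,fy=3,interpolation=cv2.INTER_CUBIC);C=cv2.resize(c,None,fx=3,fy=3,interpolation=cv2.INTER_CUBIC)
o=np.zeros((600,800,3),np.uint8); o[:285,:795]=A; o[290:575,:330]=B; o[290:590,400:709]=C
cv2.imwrite("pics/z0.png",o)
E
```

```text
(no output)
```

View pics/z0.png

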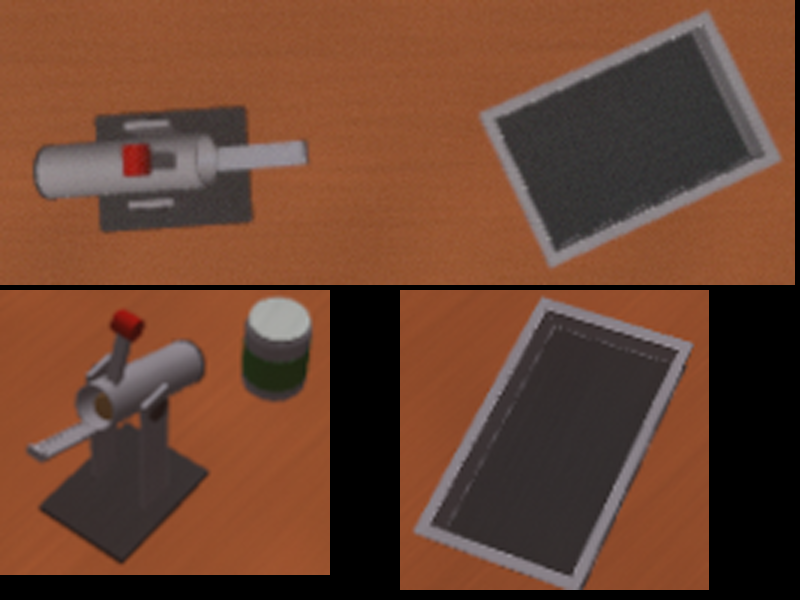

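```bash
cat > h.py <<'E'
import numpy as np,pickle
from scipy.optimize import least_squares
from scipy.spatial.transform import Rotation as Ro
S={n:pickle.load(open(n+"0.pkl","rb")) for n in("scene","top")}
def proj(s,X):
    c=np.atleast_2d(X)@s["R"].T+s["t"]; p=c[:,:2]/c[:,2:]; p=p*(1+s["k1"]*(p**2).sum(1,keepdims=True))
    return p*s["fx"]+[s["cx"],s["cy"]]
def rz(y): return Ro.from_euler('z',y).as_matrix()
def tubepts(p,q,L):  # L: (x forward-out, n) offsets from pivot
    a=np.radians(22)-q; u=np.array([-np.cos(a),0,np.sin(a)]); n=np.array([np.sin(a),0,np.cos(a)])
    P=np.array([.03,0,.175])+np.array([l[0]*u+l[1]*n for l in L])
    return P@rz(p[2]).T+[p[0],p[1],0]
E
cat > fit.py <<'E'
from h import *
import json
cv=lambda P,o: (np.array(P)+.5)/3-.5+o
T=[195,205]
pc=cv([(95,115),(245,106),(252,221),(102,231)],T); hd=cv([(136,160),(305,152)],T)
hs=cv([(127,36),(38,160)],[240,140]); ps=cv([(40,218),(122,271),(208,182)],[240,140])
C=np.array([[.085,-.065,.01],[-.085,-.065,.01],[-.085,.065,.01],[.085,.065,.01]])
def f(p):
    W=[C@rz(p[2]).T+[p[0],p[1],0]][0]; t=tubepts(p,0,[(.035,.095),(.152,-.0165)])
    # image: top-left = +x world, behind
    return np.r_[proj(S["top"],W[IDX])-pc,proj(S["top"],t)-hd,proj(S["scene"],t)-hs].ravel()
best=None
for IDX in([0,1,2,3],[3,2,1,0]):
    r=least_squares(f,[.4,.1,1.57]); 
    if best is None or r.cost<best[0].cost: best=(r,IDX)
p=best[0].x; print("stand",p.round(4),best[0].fun.reshape(-1,2).round(1).tolist())
tr=cv([(480,116),(708,11),(781,158),(553,267)],T); ts=cv([(544,298),(692,345),(580,590),(414,531)],0)-cv([[400,290]],0)+[125,255]
Q=np.array([[.1325,.081,.04],[.1325,-.081,.04],[-.1325,-.081,.04],[-.1325,.081,.04]])
def g(q):
    W=Q@rz(q[2]).T+[q[0],q[1],0]; d=proj(S["top"],W)
    e=np.array([d[np.argmin(((d-k)**2).sum(1))]-k for k in tr]); d=proj(S["scene"],W)
    e2=np.array([d[np.argmin(((d-k)**2).sum(1))]-k for k in ts]); return np.r_[e,e2].ravel()
b=min((least_squares(g,[.45,-.3,y]) for y in np.arange(0,3.1,.3)),key=lambda r:r.cost)
print("pan",b.x.round(4),b.fun.reshape(-1,2).round(1).tolist())
pickle.dump((p,b.x),open("fit.pkl","wb"))
for q in(0,.5,.977): print(q,tubepts(p,q,[(0,0),(.035,.095),(.06,0),(.152,-.0165)]).round(4).tolist())
# bystander base positions from top view
from scipy.optimize import fsolve
for n,px,z in(("can",(168,255),.11),("oil cap",(360,172),.19),("sq cap",(308,175),.14)):
    print(n,fsolve(lambda v:(proj(S["top"],[v[0],v[1],z])[0]-px),[.5,0]).round(3))
E
python3 fit.py
```

```text
stand [0.523  0.1844 1.6144] [[3.2, -0.0], [3.6, -0.3], [3.8, 0.3], [2.7, 0.3], [-2.9, 0.4], [-3.9, 0.4], [2.2, -1.5], [1.8, -1.9]]
pan [ 0.5454 -0.3097  1.9683] [[3.8, 0.8], [-1.4, 3.4], [-3.6, -1.3], [0.9, -4.0], [0.4, 3.1], [-3.5, 1.3], [-2.3, -3.0], [4.2, -1.1]]
0 [[0.5217, 0.2143, 0.175], [0.5216, 0.2175, 0.2762], [0.5241, 0.1588, 0.1975], [0.5281, 0.0674, 0.2166]]
0.5 [[0.5217, 0.2143, 0.175], [0.5237, 0.1686, 0.2653], [0.5243, 0.1548, 0.1681], [0.5282, 0.0654, 0.141]]
0.977 [[0.5217, 0.2143, 0.175], [0.5253, 0.1323, 0.2342], [0.5239, 0.1646, 0.1415], [0.5268, 0.0976, 0.0764]]
can [0.543 0.451]
oil cap [ 0.775 -0.143]
sq cap [0.781 0.01 ]
```

```bash
python3 - <<'E'
s=open("fit.py").read()
s=s.replace("W=[C@rz(p[2]).T+[p[0],p[1],0]][0]","W=(C+[p[3],0,0])@rz(p[2]).T+[p[0],p[1],0]").replace("[.4,.1,1.57]","[.5,.1,1.57,0]")
s=s.replace("proj(S[\"scene\"],t)-hs]","proj(S[\"scene\"],t)-hs, nn(proj(S['scene'],W))]").replace("def f(p)","def nn(d): return np.array([d[np.argmin(((d-k)**2).sum(1))]-k for k in ps])\ndef f(p)")
s=s.replace("W=Q@","W=(Q*[q[3],q[4],1])@").replace("-.3,y]","-.3,y,1,1]")
open("fit.py","w").write(s)
E
python3 fit.py
```

```text
stand [0.5237 0.175  1.6161 0.02  ] [[-0.0, 0.1], [0.4, -0.2], [0.6, 0.4], [-0.5, 0.5], [0.6, 0.1], [-0.6, 0.0], [0.4, 0.2], [-0.1, 0.1], [-0.5, -0.3], [0.4, 0.5], [1.0, -0.2]]
pan [ 0.5449 -0.3091  1.9695  1.0642  1.1099] [[0.1, -0.4], [-0.6, 0.2], [-0.3, 0.2], [-0.4, -0.2], [-0.8, 0.0], [0.2, -0.4], [-0.6, 0.5], [0.4, 0.3]]
0 [[0.5224, 0.205, 0.175], [0.5222, 0.2081, 0.2762], [0.5249, 0.1494, 0.1975], [0.529, 0.058, 0.2166]]
0.5 [[0.5224, 0.205, 0.175], [0.5244, 0.1593, 0.2653], [0.5251, 0.1455, 0.1681], [0.5291, 0.0561, 0.141]]
0.977 [[0.5224, 0.205, 0.175], [0.5261, 0.123, 0.2342], [0.5246, 0.1553, 0.1415], [0.5277, 0.0883, 0.0764]]
can [0.543 0.451]
oil cap [ 0.775 -0.143]
sq cap [0.781 0.01 ]
```

```bash
cat > rel.py <<'E'
from bench import arm
from h import *
p,pan=pickle.load(open("fit.pkl","rb"))
def rel(W,yawdeg=None):
    s=arm.get_state(); R=Ro.from_rotvec(s["orientation"]).as_matrix()
    cur=np.degrees(np.arctan2(R[1,1],R[0,1]))
    print("t",s["time_s"],"pos",s["tool_pos"].round(4),"tilt",np.degrees(np.arccos(-R[2,2])).round(2),"yaw_y",cur.round(2),"F",s["ft_force"].round(1),"op",round(s["opening"],3),s["grip_force"])
    for w in np.atleast_2d(W): print(((np.array(w)-s["tool_pos"])@R*100).round(2))
    if yawdeg is not None: print("twist",(-(yawdeg-cur)+90)%180-90)
E
python3 - <<'E'
from rel import *
print(np.degrees(p[2])-90)
rel([[.5222,.2081,.50],[.5222,.2081,.431]],2.6)
E
```

```text
2.596936243719682
t 0.1 pos [ 0.2132 -0.452   0.4039] tilt 0.11 yaw_y -64.74 F [-0.8  0.1 -0. ] op 0.999 0.0
[ 56.11 -46.53  -9.52]
[ 56.11 -46.52  -2.62]
twist -67.34429573049245
```

```bash
python3 -m handwheel '[[[0,0,-5],0],[[4,-3,-9.5],-7],[[8,-6.5,-9.5],-14],[[12,-10,-9.5],-21],[[16,-13.3,-9.5],-28],[[20,-16.5,-9.5],-35],[[24,-20,-9.5],-42],[[28,-23,-9.5],-49],[[32,-26.5,-9.5],-56],[[36,-30,-9.5],-63],[[40,-33,-9.5],-67.3],[[44,-36.5,-9.5],-67.3],[[48,-39.8,-9.5],-67.3],[[52,-43,-9.5],-67.3],[[55,-45.6,-9.5],-67.3],[[56.1,-46.5,-9.5],-67.3],[[56.1,-46.5,-9.5],-67.3],[[56.1,-46.5,-9.5],-67.3]]' 1.0
python3 - <<'E'
from rel import *
from bench import snapshot
import cv2
rel([[.5222,.2081,.431]],2.6)
o=np.zeros((600,800,3),np.uint8)
a=snapshot("scene")["color"][60:250,190:390]; o[:570,:600]=cv2.resize(a,None,fx=3,fy=3)
cv2.imwrite("pics/a1.png",o[:570,:600])
E
```

```text
time_s: 2.35
tool_pos: [0.522, 0.2066, 0.4998]
orientation: [2.173, 2.269, -0.001]
ft_force: [-0.0, -0.6, -1.2]
opening: 1.0
grip_force: 0.0
t 2.35 pos [0.522  0.2066 0.4998] tilt 0.04 yaw_y 2.49 F [-0.  -0.6 -1.2] op 1.0 0.0
[0.15 0.03 6.88]
twist -0.11054796133564082
```

View pics/a1.png

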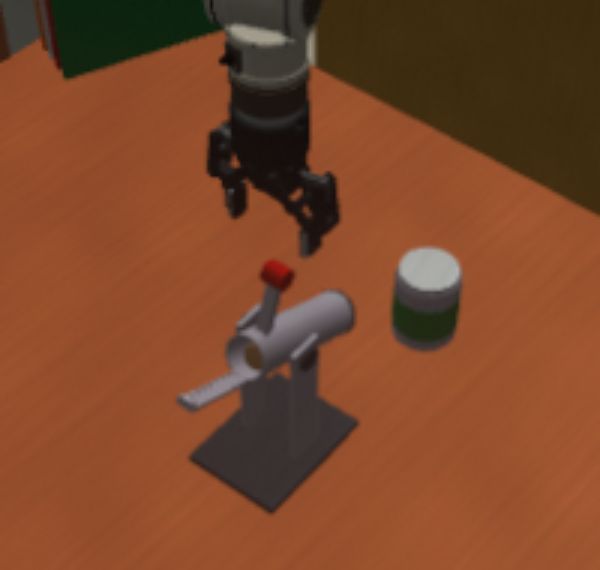

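The open fingers hang at about (235,205) and (312,240), straddling the red head at (277,275). Next I'll go down and close on it.

```bash
python3 -m handwheel '[[[0.1,0,2],0],[[0.1,0,4],0],[[0.1,0,6],0],[[0.1,0,6.9],0],[[0.1,0,6.9],0],[[0.1,0,6.9],0]]' 1.0
python3 -m handwheel '[[[0,0,0],0],[[0,0,0],0],[[0,0,0],0],[[0,0,0],0],[[0,0,0],0],[[0,0,0],0]]' 0.0
python3 - <<'E'
from rel import *
W=[]
h0=tubepts(p,0,[(.035,.095)])[0]; s=arm.get_state()["tool_pos"]
for q in np.arange(.1,1.0,.1).tolist()+[.977,1.0]: W.append(tubepts(p,q,[(.035,.095)])[0]-h0+s)
rel(W)
E
```

```text
time_s: 3.15
tool_pos: [0.5224, 0.2085, 0.4318]
orientation: [2.171, 2.269, 0.003]
ft_force: [-0.0, -0.7, -0.1]
opening: 1.002
grip_force: 0.0
time_s: 3.9
tool_pos: [0.5221, 0.2088, 0.431]
orientation: [-2.171, -2.271, -0.001]
ft_force: [-1.2, -0.5, 3.3]
opening: 0.316
grip_force: 62.0
t 3.9 pos [0.5221 0.2088 0.431 ] tilt 0.02 yaw_y 2.56 F [-1.2 -0.5  3.3] op 0.316 62.010709047317505
[-1.01  0.    0.02]
[-2.02  0.    0.14]
[-3.    0.    0.36]
[-3.97  0.    0.68]
[-4.89  0.    1.09]
[-5.77  0.    1.59]
[-6.59  0.    2.18]
[-7.36  0.    2.84]
[-8.05  0.    3.58]
[-8.53  0.    4.2 ]
[-8.66  0.    4.39]
```

```bash
python3 -m handwheel '[[[-1,0,0],0],[[-2,0,0.1],0],[[-3,0,0.4],0],[[-4,0,0.7],0],[[-4.9,0,1.1],0],[[-5.4,0,1.35],0],[[-5.8,0,1.6],0],[[-6.2,0,1.9],0],[[-6.6,0,2.2],0],[[-7,0,2.5],0],[[-7.4,0,2.8],0],[[-7.75,0,3.2],0],[[-8.05,0,3.6],0],[[-8.3,0,3.9],0],[[-8.5,0,4.2],0],[[-8.6,0,4.3],0],[[-8.6,0,4.3],0],[[-8.6,0,4.3],0],[[-8.6,0,4.3],0],[[-8.6,0,4.3],0]]'
python3 - <<'E'
from bench import snapshot
import cv2,numpy as np
o=np.zeros((600,800,3),np.uint8)
a=snapshot("scene")["color"][120:240,220:350]; o[:480,:520]=cv2.resize(a,None,fx=4,fy=4)
a=snapshot("top")["color"][220:300,190:320]; o[480:600,520:715]=cv2.resize(a,None,fx=1.5,fy=1.5)
cv2.imwrite("pics/a2.png",o)
E
```

```text
time_s: 6.4
tool_pos: [0.5258, 0.1233, 0.3893]
orientation: [-2.17, -2.27, -0.005]
ft_force: [-4.2, 1.9, 8.7]
opening: 0.317
grip_force: 67.7
```

View pics/a2.png

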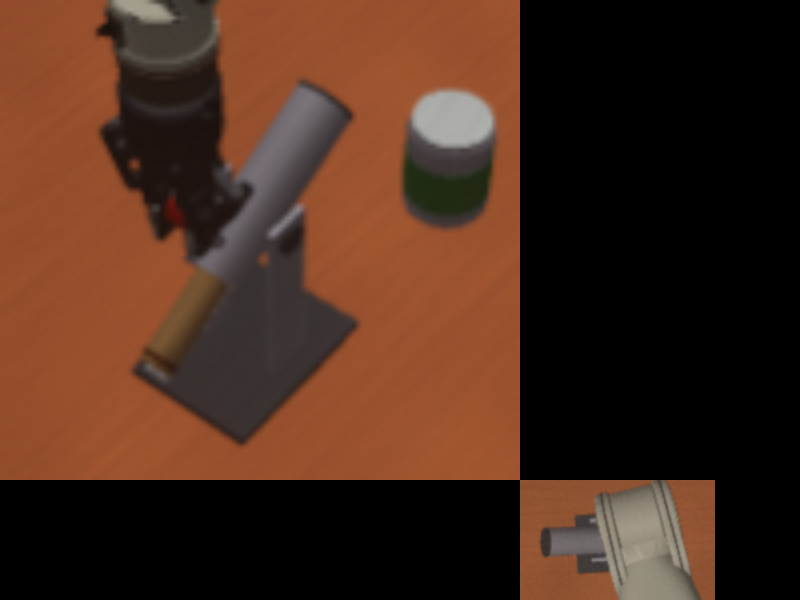

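The pin is out against the lip: its end is at (158,360) and the tube is fully down. The vertical gripper needs clearance from the head, so I'll swing the tube back until it points just below level. The pin will stay at the lip.

```bash
python3 -m handwheel '[[[0.1,0,-0.1],0],[[0.3,0,-0.4],0],[[0.5,0,-0.7],0],[[0.85,0,-1.1],0],[[1.2,0,-1.5],0],[[1.6,0,-1.8],0],[[2,0,-2.1],0],[[2.4,0,-2.4],0],[[2.8,0,-2.7],0],[[3.2,0,-2.95],0],[[3.55,0,-3.15],0],[[3.9,0,-3.3],0],[[3.9,0,-3.3],0],[[3.9,0,-3.3],0]]'
python3 -m handwheel '[[[0,0,0],0],[[0,0,0],0],[[0,0,0],0],[[0,0,0],0],[[0,0,-3],0],[[0,0,-7],0],[[-4,0,-7],0],[[-8,0,-7],0],[[-12,0,-7],0],[[-12,0,-7],0]]' 1.0
python3 - <<'E'
from bench import snapshot
from rel import *
import cv2
o=np.zeros((600,800,3),np.uint8)
s=snapshot("scene"); cv2.imwrite("pics/s3.png",s["color"]); a=s["color"][130:240,230:350]; o[:440,:480]=cv2.resize(a,None,fx=4,fy=4)
a=snapshot("top")["color"][220:300,190:320]; o[440:600,480:740]=cv2.resize(a,None,fx=2,fy=2)
cv2.imwrite("pics/a3.png",o); rel([[0,0,0]])
for q in(.4,.45,.5,.55): print(q,((proj(s,tubepts(p,q,[(.035,.095),(.152,-.0165)]))-[230,130])*4).round(0).tolist())
E
```

```text
time_s: 8.25
tool_pos: [0.5242, 0.1618, 0.4212]
orientation: [2.171, 2.271, 0.001]
ft_force: [1.6, -4.2, -5.0]
opening: 0.316
grip_force: 60.0
time_s: 9.5
tool_pos: [0.5297, 0.0397, 0.4909]
orientation: [2.176, 2.266, 0.0]
ft_force: [-0.2, 0.4, -0.3]
opening: 1.001
grip_force: 0.0
t 9.6 pos [0.5297 0.0417 0.4908] tilt 0.04 yaw_y 2.5 F [-0.7  0.4  0. ] op 1.0 0.0
[ -1.89 -53.11  49.07]
0.4 [[178.0, 122.0], [91.0, 304.0]]
0.45 [[174.0, 127.0], [92.0, 309.0]]
0.5 [[170.0, 133.0], [94.0, 313.0]]
0.55 [[167.0, 138.0], [97.0, 317.0]]
```

View pics/a3.png

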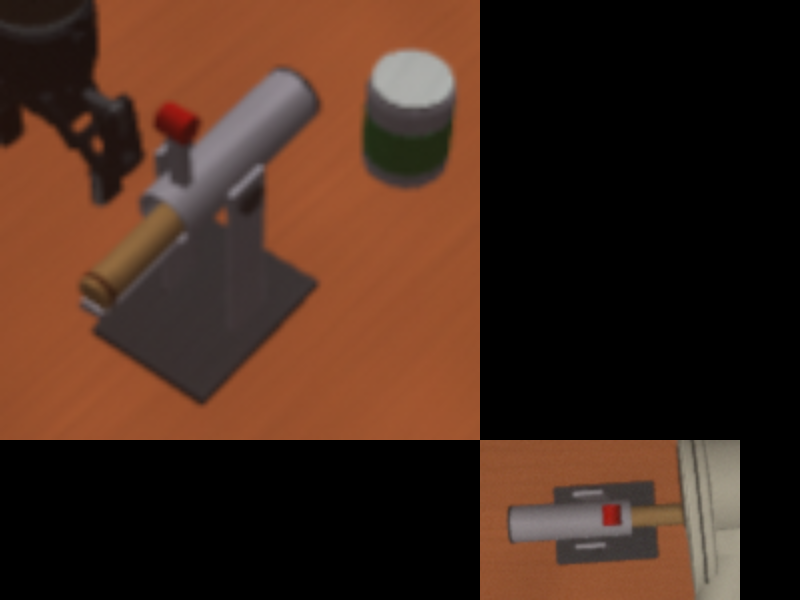

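```bash
python3 - <<'E'
from rel import *
q=.42
W=tubepts(p,q,[(.06+.058,-.008),(.118,.004),(.118+.1,.004)]); print(W.round(4)); rel(W+[0,0,.155])
W=np.array([[pan[0],pan[1],.3]]); print(pan, np.degrees(pan[2])); rel(W)
E
```

```text
[[ 0.5277  0.0875  0.1628]
 [ 0.5277  0.087   0.1747]
 [ 0.5322 -0.0128  0.1711]]
t 9.6 pos [0.5297 0.0417 0.4908] tilt 0.04 yaw_y 2.5 F [-0.7  0.4  0. ] op 1.0 0.0
[ 4.570e+00 -1.000e-02  1.731e+01]
[ 4.530e+00 -1.000e-02  1.611e+01]
[-5.460e+00  1.000e-02  1.646e+01]
[ 0.54489881 -0.30913315  1.96949785  1.06424198  1.10992152] 112.84391447988821
t 9.6 pos [0.5297 0.0417 0.4908] tilt 0.04 yaw_y 2.5 F [-0.7  0.4  0. ] op 1.0 0.0
[-3.513e+01 -1.000e-02  1.906e+01]
```

The head is at (177,122) and the lip at (95,306), so q is about 0.42. The pin is still at the lip. Now I'll go down beside it and grip.

```bash
python3 -m handwheel '[[[2,0,3],0],[[4.6,0,7],0],[[4.6,0,11],0],[[4.6,0,14],0],[[4.6,0,16],0],[[4.6,0,17.3],0],[[4.6,0,17.3],0],[[4.6,0,17.3],0]]'
python3 -m handwheel '[[[0,0,0],0],[[0,0,0],0],[[0,0,0],0],[[0,0,0],0],[[0,0,0],0],[[0,0,0],0]]' 0.0
python3 - <<'E'
from bench import snapshot
from rel import *
import cv2
o=np.zeros((600,800,3),np.uint8)
s=snapshot("scene"); a=s["color"][110:240,230:350]; o[:520,:480]=cv2.resize(a,None,fx=4,fy=4)
cv2.imwrite("pics/a4.png",o[:520,:480]); rel([[0,0,0]])
E
```

```text
time_s: 10.6
tool_pos: [0.5281, 0.0882, 0.3187]
orientation: [2.17, 2.27, 0.002]
ft_force: [-0.0, 0.5, 0.1]
opening: 0.999
grip_force: 0.0
time_s: 11.35
tool_pos: [0.5277, 0.0878, 0.3181]
orientation: [2.171, 2.27, 0.001]
ft_force: [-1.4, 0.1, 2.4]
opening: 0.355
grip_force: 59.1
t 11.4 pos [0.5278 0.0878 0.3181] tilt 0.04 yaw_y 2.55 F [-0.3  0.   3.8] op 0.355 59.086251854896545
[ -6.42 -53.13  31.77]
```

View pics/a4.png

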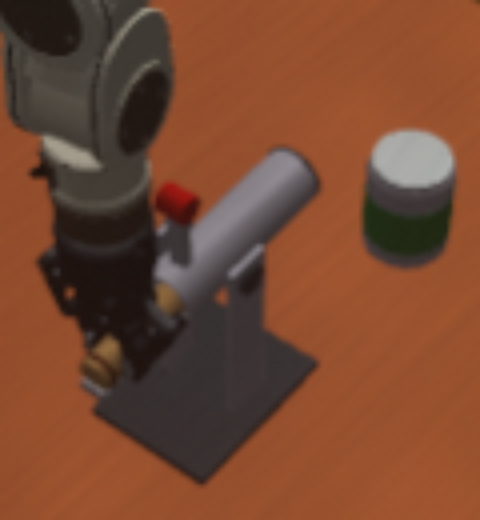

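The fingers hold the pin, whose ring end shows at (100,368). The body is clear of the head at (178,203). Next I'll lift the pin over the lip and draw it out.

```bash
python3 -m handwheel '[[[0,0,-0.4],0],[[0,0,-0.8],0],[[0,0,-1.2],0],[[0,0,-1.2],0],[[-1,0,-1.15],0],[[-2.5,0,-1.1],0],[[-4,0,-1.05],0],[[-5.5,0,-1],0],[[-7,0,-0.95],0],[[-9,0,-0.9],0],[[-11,0,-0.9],0],[[-13,0,-3],0],[[-16,0,-5],0],[[-16,0,-5],0],[[-16,0,-5],0]]'
python3 - <<'E'
from bench import snapshot
from rel import *
import cv2
o=np.zeros((600,800,3),np.uint8)
s=snapshot("scene"); a=s["color"][120:270,170:340]; o[:600,:680]=cv2.resize(a,None,fx=4,fy=4)
cv2.imwrite("pics/a5.png",o[:,:680]); 
d=np.array([np.cos(pan[2]),np.sin(pan[2])]); x,y=pan[:2]-.043*d
rel([[x,y,.26],[x,y,.178]],np.degrees(pan[2])-90)
E
```

```text
time_s: 13.28
tool_pos: [0.5345, -0.0723, 0.3672]
orientation: [-2.171, -2.269, 0.0]
ft_force: [0.8, -0.2, -1.8]
opening: 0.35
grip_force: 59.4
t 13.325 pos [ 0.5344 -0.0718  0.3669] tilt 0.1 yaw_y 2.57 F [-0.   0.9 -1.1] op 0.351 59.38868165016174
[-27.79   1.49  10.67]
[-27.8    1.5   18.87]
twist -20.27643232620889
```

View pics/a5.png

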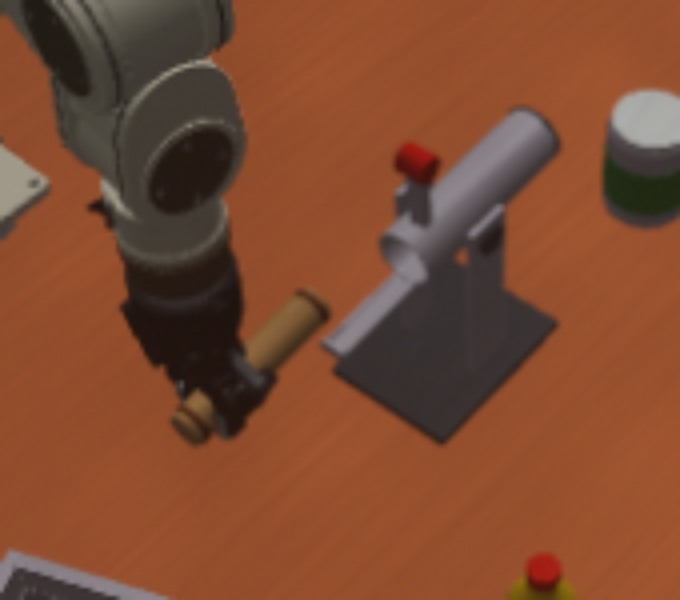

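The pin is out and held roughly level, with its ends at about (190,420) and (315,300). Next I'll carry it over the pan and lower it.

```bash
python3 -m handwheel '[[[-4,0.2,0],-5],[[-8,0.4,0],-10],[[-12,0.6,0],-15],[[-16,0.9,0],-20.3],[[-20,1.1,0],-20.3],[[-24,1.3,0],-20.3],[[-27,1.5,0],-20.3],[[-27.8,1.5,0],-20.3],[[-27.8,1.5,3],-20.3],[[-27.8,1.5,6],-20.3],[[-27.8,1.5,9],-20.3],[[-27.8,1.5,12],-20.3],[[-27.8,1.5,14],-20.3],[[-27.8,1.5,14],-20.3],[[-27.8,1.5,14],-20.3]]'
python3 - <<'E'
from bench import snapshot
from rel import *
import cv2
o=np.zeros((600,800,3),np.uint8)
s=snapshot("scene"); a=s["color"][200:360,120:240]; o[:600,:450]=cv2.resize(a,(450,600))
s=snapshot("top"); a=s["color"][200:300,345:465]; o[:290,452:800]=cv2.resize(a,(348,290))
cv2.imwrite("pics/a6.png",o)
d=np.array([np.cos(pan[2]),np.sin(pan[2])]); x,y=pan[:2]-.043*d
rel([[x,y,.18],[x,y,.175]],np.degrees(pan[2])-90)
E
```

```text
time_s: 15.2
tool_pos: [0.5627, -0.3484, 0.2285]
orientation: [1.735, 2.618, 0.0]
ft_force: [-0.1, -0.7, -0.1]
opening: 0.356
grip_force: 59.4
t 15.3 pos [ 0.5628 -0.3489  0.2293] tilt 0.14 yaw_y 22.89 F [-0.  -0.1 -0.8] op 0.354 59.39919948577881
[ 0.07 -0.12  4.93]
[ 0.07 -0.12  5.43]
twist 0.050526308517220286
```

View pics/a6.png

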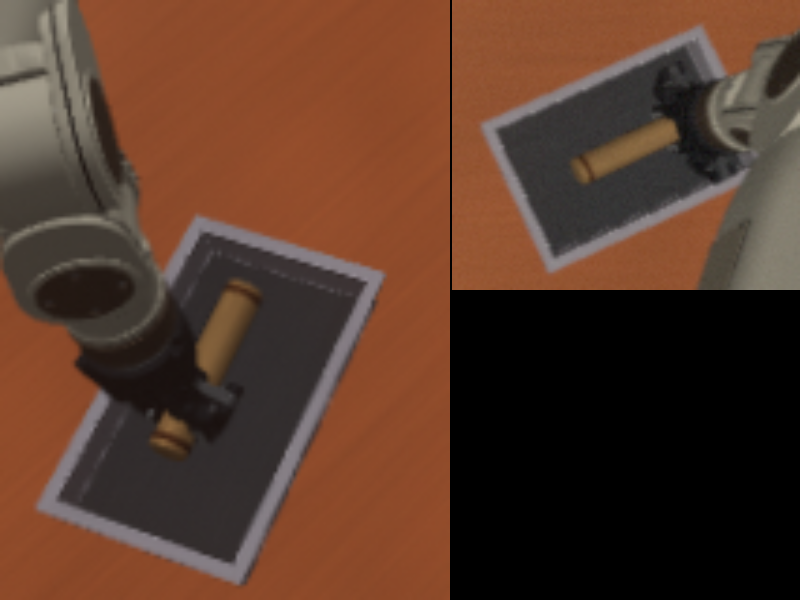

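The pin lies over the pan, parallel to its long side, with its ends at (170,440) and (245,290). I'll lower it slowly and watch the force.

```bash
python3 -m handwheel '[[[0,0,1.5],0],[[0,0,3],0],[[0,0,4],0],[[0,0,4.6],0],[[0,0,4.9],0],[[0,0,4.9],0],[[0,0,4.9],0]]'
python3 -m handwheel '[[[0,0,0.15],0],[[0,0,0.3],0],[[0,0,0.3],0],[[0,0,0.3],0]]'
```

```text
time_s: 16.18
tool_pos: [0.5624, -0.3492, 0.1792]
orientation: [1.737, 2.617, 0.0]
ft_force: [0.4, 0.8, -0.9]
opening: 0.353
grip_force: 59.4
time_s: 16.68
tool_pos: [0.5623, -0.3491, 0.1762]
orientation: [1.737, 2.617, 0.0]
ft_force: [-0.2, 0.8, 2.8]
opening: 0.36
grip_force: 61.3
```

It has touched down at 2.8 N. I'll release and retreat upward.

```bash
python3 -m handwheel '[[[0,0,0.05],0],[[0,0,0.05],0]]'
python3 -m handwheel '[[[0,0,0],0],[[0,0,0],0],[[0,0,0],0],[[0,0,0],0],[[0,0,-1],0],[[0,0,-4],0],[[0,0,-9],0],[[0,0,-14],0],[[-3,0,-18],0],[[-8,0,-20],0],[[-12,0,-20],0],[[-12,0,-20],0],[[-12,0,-20],0],[[-12,0,-20],0]]' 0.85
python3 - <<'E'
from bench import snapshot
from rel import *
import cv2
o=np.zeros((600,800,3),np.uint8)
s=snapshot("scene"); a=s["color"][200:360,120:240]; o[:600,:450]=cv2.resize(a,(450,600))
s=snapshot("top"); a=s["color"][130:300,140:465]; o[:183,452:800]=cv2.resize(a,(348,183))
cv2.imwrite("pics/a7.png",o)
E
```

```text
time_s: 16.92
tool_pos: [0.5622, -0.3491, 0.1761]
orientation: [1.737, 2.617, 0.0]
ft_force: [-1.6, 1.0, 5.9]
opening: 0.356
grip_force: 62.7
time_s: 18.68
tool_pos: [0.6086, -0.4584, 0.3765]
orientation: [1.736, 2.618, 0.0]
ft_force: [0.6, 0.3, 0.4]
opening: 0.85
grip_force: 0.0
```

View pics/a7.png

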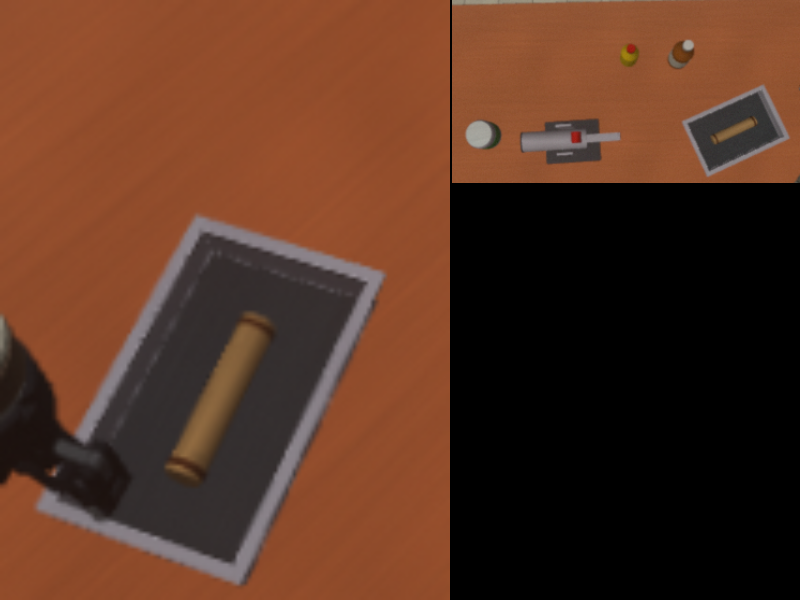

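The pin lies flat in the pan with its ends at (187,470) and (257,325). The gripper is high and clear, and the can and bottles have not moved. I'm handing in.

```bash
python3 -c "
from bench import arm
print(arm.close_job())"
```

```text
the job is handed in; nothing more can be done
None
```

The pin was tipped out to the lip, drawn out and set down flat in the pan, and the job is handed in (no verdict shown); I swung the tube back up to just below level before gripping, because the gripper can only point straight down and would have hit the handle head, so the tube was left there, not fully down.

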